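# Roll the pipe stub into its V-block for sanding

### The arm

A 6-joint arm with a two-finger parallel gripper is mounted at the origin on the work surface. World frame = base frame: x ahead of the robot, y to its left, z up, the work surface at z = 0. Lengths are in m, angles in degrees, forces in N, time in s.
With the tool pointing down it reaches from about 0.3 to 0.75 m from the base axis. Payload 8.5 kg.
Tool frame: the origin (TCP) lies on the centre line of the jaws, within the pads' length; the fingertips stand 17 mm ahead of it and the grasp point (between the pads) lies 2 mm behind it (env.tcp_to_tips is the distance from the TCP to the fingertips, in m); z points along the fingers, y is the line along which they close (so a half turn about z gives the same grasp; the last joint's range is limited). The gripper opens to 85 mm and grips with 20 to 120 N. Pads are 22 mm wide; open, the fingers measure 114 mm over their backs; the gripper's body (76 mm by 85 mm) begins 54 mm behind the grasp point. The pads swing forward as they close: fully open they stand 13 mm farther back than shut.
Start: joints at [60.143, 21.807, 74.336, -0, 83.858, -12.336], TCP at [0.166, 0.524, 0.248] pointing down, gripper open.
Joint ranges: [-178.18, 178.18], [-50.72, 133.34], [12.68, 142.11], [-81.47, 261.47], [9.98, 163.14], [-165.26, 165.26]. Speed limits (degrees/s): [136.94, 136.94, 180, 180, 180, 180].

### API

Orientations are given as a 3x3 rotation matrix whose columns are the frame's x, y, z axes.
In Python, from rig import env gives the robot as it stands. The module is installed in compiled form; this text tells all that it offers.
- The arm moves only by the shell command python3 -m pendant 'ROWS' [FORCE]. ROWS is JSON, a list of rows, each a list of 7 numbers: the opening, from 0 (shut) to 1 (fully open), then the shift along the tool's x, y, z in m, then the turn, a rotation vector about the tool's x, y, z in rad. A call has 1 to 5 rows; each row is the pose to reach, as a shift and turn from the pose commanded when the call began, along the tool's axes at that moment; what a row does not reach only later rows make up. A row lasts 1/8 s, in which the tool goes at most 62.5 mm and 10.7 degrees, less where a joint would pass 70% of its speed; a pose out of reach is approached as far as the arm can. A call with a gripper value outside its range is refused whole. The fingers move at their own pace and stop on an object; FORCE is the grip in N (left out, the last holds). Time passes only in rows, so rows that repeat a pose let the fingers close. It gives the time, the measured TCP pose, the force, the opening and the grip force at its end, in the units of the state.
- env.observe(): the state, without advancing time (a new reading comes with each control period).
- env.get_image(name): name is "scene" or "top" or "wrist"; returns a dict with "image" (480x640x3 uint8, blue, green, red), "fx", "fy", "cx", "cy" (pixels), "k1" (the pictures are not rectified: a ray, as slopes to the right and down, at radius r is drawn at 1 + k1 r^2 times it, then the intrinsics apply), "pose" (4x4, takes a point from camera to world coordinates). Camera axes: x right, y up, looking along -z (the intrinsics and any distortion apply to the point x, -y, -z); pixel columns grow to the right and rows downward; lengths in m; the calibration is good to about 2 mm. A picture is of the moment at which its call begins. There is no depth.
- env.close_job(): hands the job in; it is judged then, once.
Trained networks look in the newest picture that a camera, given by its name, has taken for a name from the list of things; names that differ only in an ending like _2 or _b are one class to them, and where a whole thing is asked for, a point or a joint stands for the part that bears it (a point fixed in the world has none). Each returns a list of dicts, best first, with "conf" (0 to 1); they miss things now and then, are a little off and sometimes report something else, mostly with a low value. They report only what shows in the picture. A call takes as long as a camera call. They do not tell look-alikes from the thing itself.
- env.find_in(camera, thing): "bbox" ([centre column, centre row, width, height] in pixels, round what is visible of it).
- env.trace(camera, thing): "mask" (480x640 bool, what is visible of it) and "bbox" ([centre column, centre row, width, height] in pixels, round what is visible of it).
- env.tip_of(camera, thing): "centre" ([column, row] in pixels: a listed point, or the origin of a listed thing).
The state is a dict: "time_s": time; "q": joint angles; "qvel": joint speeds; "joint_efforts": joint torques, N m; "position": TCP position; "tool_rot": TCP orientation; "ft_force": force on the tool from outside, world axes, zero at the start; "wrist_torque": the same for the moment, N m; "grip_width": finger opening in m; "gripper_force": force on a finger pad.
Only numpy, scipy, OpenCV 4.12 (cv2) and the standard library are available. Lean on these libraries where they do the work, as an engineer would, in place of code of your own. Each camera call takes 0.05 s, during which the arm holds its last target. There are 200 camera calls.

### The job

With the fingertips, push the long steel pipe stub by its side so that it rolls along the bench and up the ramp into the V-block with the wide groove, and leave it lying still in the groove, sticking well out at both ends of the block. Let it roll gently rather than slide; do not pick it up or toss it, keep it off the V-block with the narrow groove, and leave everything else where it stands.

Things in the scene. Friction and masses are not known exactly. Their poses are not given: they have to be found in the camera images.
- pipe: plain steel pipe stub, loose between the V-blocks: 48 mm diameter, 220 mm long, 0.4 to 0.7 kg. Origin: its centre, on its axis (24 mm up on the bench, 31 mm up when home in the wide groove). x along the pipe; y and z turn as it rolls (z up at the start). Friction about 0.25; let go at a slow roll it stops within 1 to 2 cm on the flat; pushed well above its axis it may jam
- v_wide: V-block with the WIDE groove (where the pipe goes), fixed, bare steel with bright groove flanks, 110 mm long (x, along the groove), 136 mm across (y). Groove 36 mm wide, 10.4 mm deep, flanks 30 degrees from level, lips 13.4 mm above the bench; from each lip a flat ramp falls to bench level at y = +-68 mm. Origin: bench level under the middle of the groove; z up
- v_narrow: V-block with the NARROW groove (for thin rods; not for this pipe), on the pipe's other side, fixed, bare steel with bright groove flanks, 110 mm long (x, along the groove), 136 mm across (y). Groove 16 mm wide, 8 mm deep, lips 13.4 mm above the bench; from each lip a flat ramp falls to bench level at y = +-68 mm. Origin: bench level under the middle of the groove; z up
- stub: bystander, loose: short flanged steel stub standing upright, 60 mm flange, 40 mm body, 70 mm tall; origin under its centre
- tin: bystander, loose: steel filler tin, 74 mm diameter, 100 mm tall; origin under its centre
- tape: bystander, loose: roll of blue masking tape lying flat, 100 mm diameter, 25 mm high; origin under its centre
- bottle: bystander, loose: white plastic bottle, 54 mm diameter, 140 mm tall; origin under its centre
- sander: bystander, loose: hand sanding block with black grip, 190 x 90 mm, 45 mm high; origin under its centre
- wrench: bystander, loose: wrench lying flat, 190 mm long; origin under its middle
- disc: bystander, loose: stack of grey sanding discs, 150 mm diameter, 10 mm high; origin under its centre
Not all that is in view belongs to the job. What is shaped like the pipe but green is not meant.

How it is judged (in metres and radians):
On the way:
1. the pipe has rolled (turned about its own axis) past two thirds of a half turn on its way, while still outside the wide groove (angle between pipe's own z axis and vertical above 2.1 rad and (y of pipe in the frame of v_wide above 0.03 m or y of pipe in the frame of v_wide below -0.03 m)), for 0.02 s.
At the end, for the whole second after the job is handed in: the pipe lies still in the wide groove, touching both flanks (axis within 6 mm of the groove's middle, 27 to 34.5 mm above the bench, within 0.08 rad of the groove's direction), its middle within 50 mm of the block's middle so that it sticks out at both ends (y of pipe in the frame of v_wide between -0.006 and 0.006 m and z of pipe in the frame of v_wide between 0.027 and 0.0345 m and x of pipe in the frame of v_wide between -0.05 and 0.05 m and angle between the x axis of pipe and the x axis of v_wide, either way round below 0.08 rad and linear speed of pipe below 0.01 m/s and angular speed of pipe below 0.3 rad/s).
It fails at once if the pipe is lifted clear of bench and block (its axis more than 45 mm up, or more than 33 mm up while beside the block) or tipped up on end (height (world z) of pipe above 0.045 m or (height (world z) of pipe above 0.033 m and (y of pipe in the frame of v_wide above 0.09 m or y of pipe in the frame of v_wide below -0.09 m)) or angle between pipe's own x axis and vertical below 1.2 rad or angle between pipe's own x axis and vertical above 1.94 rad).
It fails at once if the pipe is tossed or shot along (faster than 0.6 m/s) (linear speed of pipe above 0.6 m/s).
It fails at once if the pipe touches the narrow V-block (contact force between pipe and v_narrow above 0.3 N).
It fails at once if a bystander is moved by more than 20 mm (distance of any of stub, tin, tape, bottle, sander, wrench, disc from where it was at the start of the episode above 0.02 m).
It also fails if it takes over 51 s, if anything falls off the work surface, if the arm or the gripper's body presses on something with over 40 N, if the wrist force passes 120 N, or if a joint passes its speed limit or range.

## Working session

There is one attempt and no reset: what is moved stays moved. The work goes in short steps, Python scripts to look and compute and a shell command to move; the robot and the scene stay as the last step left them, time stands still between calls to the robot, and variables do not carry over. Pictures are saved under pics/ and viewed, at most 12 in all, crops included, and the job is handed in when it is done.

```bash
mkdir -p pics; cat > h.py <<'E'
from rig import env
import numpy as np, cv2
def ray(im,p):
    u=np.array([(p[0]-im["cx"])/im["fx"],(p[1]-im["cy"])/im["fy"]]);s=u.copy()
    for _ in range(20): s=u/(1+im["k1"]*(s@s))
    T=np.array(im["pose"]);return T[:3,3],T[:3,:3]@np.array([s[0],-s[1],-1])
def at(im,p,z):
    o,d=ray(im,p);return (o+d*(z-o[2])/d[2]).round(4)
def proj(im,P):
    T=np.array(im["pose"]);c=T[:3,:3].T@(np.array(P)-T[:3,3]);s=np.array([c[0],-c[1]])/-c[2]
    s=s*(1+im["k1"]*(s@s));return np.array([s[0]*im["fx"]+im["cx"],s[1]*im["fy"]+im["cy"]])
E
python3 - <<'E'
from h import *
for c in ["top","scene"]:
    im=env.get_image(c);cv2.imwrite(f"pics/{c}0.png",im["image"])
    print(c,np.array(im["pose"]).round(3).tolist(),im["fx"],im["k1"])
    for t in "pipe v_wide v_narrow stub tin tape bottle sander wrench disc".split():
        for r in env.tip_of(c,t)[:3]: print(t,np.round(r["centre"],1),round(r["conf"],2),at(im,r["centre"],{"pipe":.024}.get(t,0)))
print(env.observe())
E
```

```text
top [[0.021, 0.989, -0.148, 0.319], [-1.0, 0.021, 0.001, -0.018], [0.004, 0.148, 0.989, 1.45], [0.0, 0.0, 0.0, 1.0]] 523.5430521195631 -0.06387742510535342
pipe [356.9 320.9] 0.97 [ 0.3173 -0.1198  0.024 ]
pipe [318.7 232.5] 0.6 [ 0.5568 -0.0116  0.024 ]
v_wide [192.9 232.5] 0.84 [0.5533 0.3425 0.    ]
v_wide [346.8 163.7] 0.72 [ 0.7625 -0.0878  0.    ]
v_narrow [419. 239.] 0.7 [ 0.5484 -0.2936  0.    ]
stub [287.1 166.5] 0.77 [0.7505 0.0831 0.    ]
tin [481.2 207.9] 0.79 [ 0.6419 -0.4726  0.    ]
tape [344.8 164. ] 0.65 [ 0.7615 -0.082   0.    ]
bottle [144.6 232.6] 0.76 [0.5501 0.48   0.    ]
sander [433.9 324.7] 0.7 [ 0.3108 -0.3336  0.    ]
wrench [190.9 326.2] 0.8 [0.2926 0.3338 0.    ]
disc [507.7 272.2] 0.98 [ 0.4596 -0.5434  0.    ]
scene [[-0.529, -0.539, 0.655, 1.41], [0.848, -0.329, 0.415, 0.567], [-0.008, 0.776, 0.631, 0.902], [0.0, 0.0, 0.0, 1.0]] 505.4143014659585 -0.1063131885669338
pipe [314.5 200.8] 0.93 [ 0.3252 -0.1248  0.024 ]
pipe [303.4 252.8] 0.85 [ 0.5505 -0.0187  0.024 ]
v_wide [428.  311.5] 0.91 [0.5545 0.3453 0.    ]
v_narrow [224.4 225.2] 0.55 [ 0.5432 -0.
[... 573 characters left out ...]
8599891e+01, -1.23349365e+01]), 'qvel': array([-0.01973312, -0.06461779,  0.04524124, -0.05808205,  0.00344075,
       -0.03615579]), 'joint_efforts': array([ 1.77733815e-03, -4.48337495e+01, -2.31469238e+01, -8.81736446e-05,
        4.36784248e-04,  2.41331196e-05]), 'position': array([0.16556556, 0.52446278, 0.24832972]), 'tool_rot': array([[-9.53609567e-01,  3.01046165e-01,  1.25839345e-05],
       [ 3.01046165e-01,  9.53609567e-01, -3.40153015e-05],
       [-2.22403364e-05, -2.86489717e-05, -9.99999999e-01]]), 'ft_force': array([ 0.36097804, -0.78394433, -0.07233801]), 'wrist_torque': array([-0.02945084,  0.03374132, -0.03838839]), 'gripper_force': 0.0, 'grip_width': 0.08553660555344314}
```

View pics/top0.png

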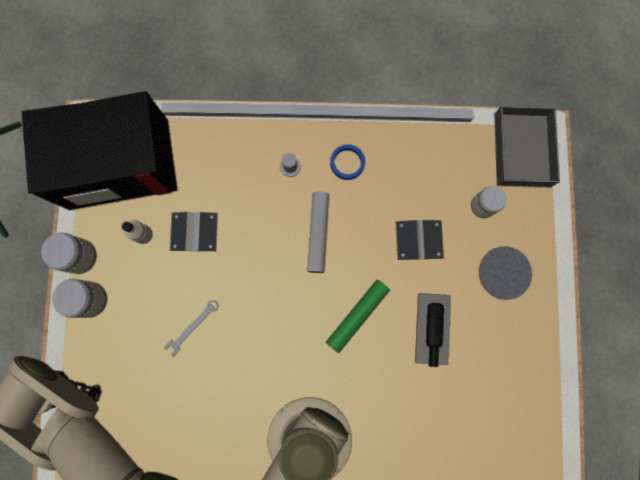

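View pics/scene0.png

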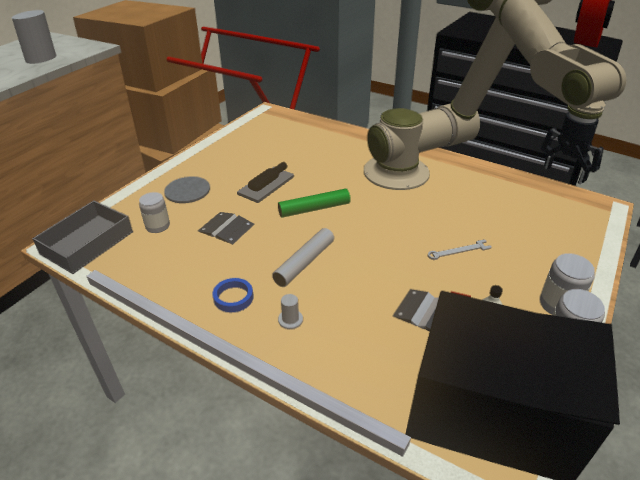

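The grey pipe is at (318,232) in the top view, and its look-alike, the green pipe, is at (357,320). The V-blocks are at (193,232) and (419,239). I choose the grey pipe and will check both grooves in a close crop.

```bash
python3 - <<'E'
from h import *
im=env.get_image("top");I=im["image"]
a=cv2.resize(I[200:265,160:230],None,fx=5.5,fy=5.5,interpolation=cv2.INTER_CUBIC);b=cv2.resize(I[205:270,385:455],None,fx=5.5,fy=5.5,interpolation=cv2.INTER_CUBIC)
cv2.imwrite("pics/crop.png",np.hstack([a,b]))
for c in ["top","scene"]:
    im=env.get_image(c)
    for t in ["pipe","v_wide","v_narrow"]:
        for r in env.trace(c,t)[:2]:
            m=r["mask"].astype(np.uint8)
            v,u=np.nonzero(m)
            z={"pipe":.03}.get(t,.008)
            P=np.array([at(im,(x,y),z)[:2] for x,y in zip(u,v)],dtype=np.float32)
            (cx,cy),s,an=cv2.minAreaRect(P); w=np.linalg.eigh(np.cov(P.T))[1][:,1]
            print(c,t,round(r["conf"],2),np.round(r["bbox"]),"c",round(cx,4),round(cy,4),np.round(s,3),round(an,1),"axis",np.degrees(np.arctan2(w[1],w[0])).round(1))
E
```

```text
top pipe 0.93 [320. 234.  19.  84.] c 0.5582 -0.0109 [0.053 0.229] 88.2 axis 177.6
top pipe 0.87 [358. 316.  67.  66.] c 0.3323 -0.1213 [0.048 0.222] 52.0 axis 142.0
top v_wide 0.67 [194. 232.  48.  43.] c 0.5566 0.339 [0.114 0.137] 1.3 axis 92.4
top v_narrow 0.69 [418. 240.  50.  35.] c 0.5469 -0.2919 [0.111 0.131] 3.1 axis 90.4
scene pipe 0.9 [315. 202.  70.  25.] c 0.3377 -0.1146 [0.08  0.234] 52.0 axis 142.9
scene v_wide 0.77 [414. 313.  40.  42.] c 0.5592 0.3258 [0.093 0.119] 89.9 axis -167.7
scene v_narrow 0.66 [226. 229.  53.  32.] c 0.5516 -0.2886 [0.122 0.131] 2.4 axis 91.9
```

View pics/crop.png

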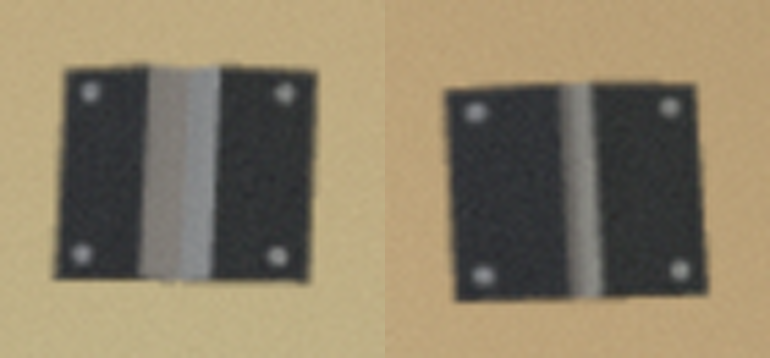

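In the crop, the left block (193,232) has the broad bright groove and the right block (419,239) the thin one. So the wide block is at world (0.556, 0.34) and the pipe at (0.557, -0.011). I'll move behind the pipe at height.

```bash
python3 -m pendant '[[1,-0.046,-0.038,0,0,0,0],[1,-0.092,-0.076,0,0,0,0],[1,-0.138,-0.114,0,0,0,0],[1,-0.184,-0.152,0,0,0,0],[1,-0.230,-0.190,0,0,0,0]]' >/dev/null
python3 -m pendant '[[1,-0.046,-0.038,0,0,0,0],[1,-0.092,-0.076,0,0,0,0],[1,-0.138,-0.114,0,0,0,0],[1,-0.184,-0.152,0,0,0,0],[1,-0.230,-0.190,0,0,0,0]]' >/dev/null
python3 -m pendant '[[1,-0.03,-0.03,0,0,0,0.17],[1,-0.06,-0.05,0,0,0,0.34],[1,-0.093,-0.0755,0,0,0,0.51],[1,-0.093,-0.0755,0,0,0,0.68],[1,-0.093,-0.0755,0,0,0,0.85]]'
python3 - <<'E'
from h import *
o=env.observe();R=o["tool_rot"];print(o["time_s"],o["position"],np.degrees(np.arctan2(R[1,1],R[0,1])),env.tcp_to_tips,o["grip_width"])
T=env.get_image("top");cv2.imwrite("pics/top1.png",T["image"])
a,b=at(T,(193.2,212.2),.0134),at(T,(192.0,250.5),.0134);d=a-b;print("groove",(a+b)/2,np.degrees(np.arctan2(d[1],d[0])))
I=env.get_image("wrist");cv2.imwrite("pics/w1.png",I["image"])
for t in ["pipe","v_wide"]:
  for r in env.trace("wrist",t)[:2]: print(t,r["conf"],r["bbox"])
E
```

```text
time_s: 3.42
position: [0.5559, -0.0769, 0.248]
tool_rot: [[-0.397, 0.918, -0.0], [0.918, 0.397, 0.0], [0.0, -0.0, -1.0]]
ft_force: [-0.1, -0.6, -0.7]
grip_width: 0.0854
gripper_force: 0.0
3.425 [ 0.55593959 -0.07686505  0.24800687] 23.413943212514564 0.017 0.08544139986851518
groove [0.55465 0.34025 0.0134 ] 1.5338694749566857
pipe 0.71 [72.3, 151.2, 144.7, 246.5]
pipe 0.67 [349.6, 122.3, 279.2, 178.0]
v_wide 0.51 [348.9, 122.5, 281.1, 180.8]
```

View pics/w1.png

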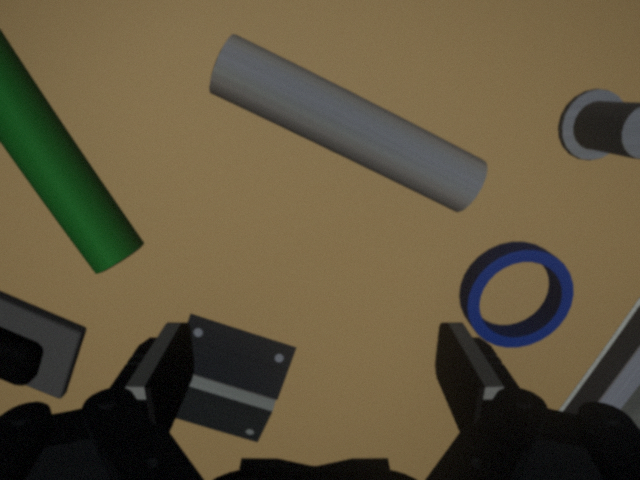

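The wrist view shows the grey pipe at (350,122), clear of the fingers, with the green one at left (70,150). Next I take the pipe's axis from the mask and finish turning.

```bash
cat >> h.py <<'E'
def pipe(c):
    im=env.get_image(c)
    for r in env.trace(c,"pipe")[:3]:
        v,u=np.nonzero(r["mask"])
        if np.median(im["image"][v,u,1].astype(int)-im["image"][v,u,2])>30: continue
        P=np.array([at(im,p,.026)[:2] for p in zip(u,v)],dtype=np.float32)
        (a,b),s,_=cv2.minAreaRect(P);w=np.linalg.eigh(np.cov(P.T))[1][:,1];w*=np.sign(w[0])
        print(c,"pipe",round(r["conf"],2),round(a,4),round(b,4),np.round(s,3),"ang",np.degrees(np.arctan2(w[1],w[0])).round(2))
def tcp():
    o=env.observe();R=o["tool_rot"];print("t",o["time_s"],"tcp",o["position"].round(4),"yang",np.degrees(np.arctan2(R[1,1],R[0,1])).round(2),"F",o["ft_force"].round(1))
E
python3 -m pendant '[[1,0,0,0.03,0,0,0.17],[1,0,0,0.06,0,0,0.34],[1,0,0,0.08,0,0,0.444],[1,0,0,0.1,0,0,0.444],[1,0,0,0.1,0,0,0.444]]' >/dev/null
python3 -c "
from h import *
tcp();pipe('top');pipe('wrist')"
```

```text
t 4.25 tcp [ 0.5552 -0.0761  0.1473] yang -1.51 F [ 0.   0.5 -0.2]
wrist pipe 0.76 0.5599 -0.0101 [0.049 0.239] ang -2.55
```

```bash
python3 -m pendant '[[1,0,0,0.03,0,0,0.018],[1,0,0,0.06,0,0,0.018],[1,0,0,0.09,0,0,0.018],[1,0,0,0.11,0,0,0.018],[1,0,0,0.115,0,0,0.018]]' >/dev/null
python3 -m pendant '[[1,0,0,0.003,0,0,0],[1,0,0,0.006,0,0,0],[1,0,0,0.009,0,0,0],[1,0,0,0.011,0,0,0],[1,0,0,0.013,0,0,0]]' | grep -E 'pos|force'
python3 - <<'E'
from h import *
tcp();I=env.get_image("wrist");cv2.imwrite("pics/w2.png",I["image"])
E
```

```text
position: [0.5558, -0.0764, 0.0203]
ft_force: [-0.1, 0.0, -0.6]
gripper_force: 0.0
t 5.7 tcp [ 0.5558 -0.0764  0.0203] yang -2.69 F [-0.1  0.  -0.6]
```

View pics/w2.png

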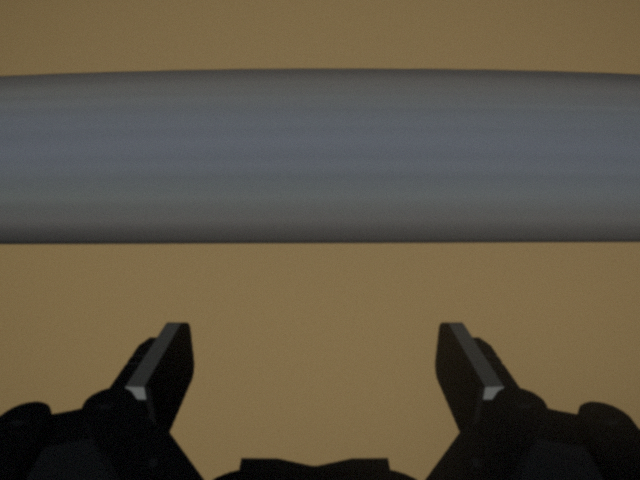

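The pipe lies square across the view (rows 70–242), with the fingers behind it (row 322). I'll feel for the bench to get the true tip height.

```bash
python3 -m pendant '[[1,0,0,0.001,0,0,0],[1,0,0,0.002,0,0,0],[1,0,0,0.003,0,0,0],[1,0,0,0.004,0,0,0],[1,0,0,0.0045,0,0,0]]' | grep -E 'pos|ft_force'
```

```text
position: [0.5558, -0.0764, 0.0158]
ft_force: [-0.7, -0.0, 0.8]
```

```bash
for i in 1; do python3 -m pendant '[[1,0,0,0.001,0,0,0],[1,0,0,0.002,0,0,0],[1,0,0,0.003,0,0,0],[1,0,0,0.004,0,0,0]]' | grep -E 'pos|ft_force'; done
python3 -m pendant '[[1,0,0,0.001,0,0,0],[1,0,0,0.002,0,0,0],[1,0,0,0.003,0,0,0]]' | grep -E 'pos|ft_force'
```

```text
position: [0.5558, -0.0764, 0.0117]
ft_force: [-0.0, 0.1, 0.3]
position: [0.5558, -0.0764, 0.0088]
ft_force: [0.3, -0.1, 0.3]
```

```bash
python3 -m pendant '[[1,0,0,0.001,0,0,0],[1,0,0,0.002,0,0,0],[1,0,0,0.003,0,0,0],[1,0,0,0.004,0,0,0]]' | grep -E 'pos|ft_force'
python3 -m pendant '[[1,0,0,0.001,0,0,0],[1,0,0,0.0015,0,0,0]]' | grep -E 'pos|ft_force'
```

```text
position: [0.5558, -0.0764, 0.0048]
ft_force: [0.8, -1.0, -0.1]
position: [0.5558, -0.0764, 0.0039]
ft_force: [-2.8, 1.4, 9.8]
```

Contact comes at TCP z ≈ 0.004, so the open tips stand 4 mm ahead of the TCP. I'll raise to TCP 0.022 (tips 18 mm up, side contact at axis height, clear of the lips) and start pushing.

```bash
python3 -m pendant '[[1,0,0,-0.010,0,0,0],[1,0.008,0,-0.0187,0,0,0],[1,0.016,0,-0.0187,0,0,0],[1,0.021,0,-0.0187,0,0,0],[1,0.025,0,-0.0187,0,0,0]]' | grep -E 'pos|ft_force'
python3 -m pendant '[[1,0.004,0,0,0,0,0],[1,0.008,0,0,0,0,0],[1,0.012,0,0,0,0,0],[1,0.016,0,0,0,0,0],[1,0.020,0,0,0,0,0]]' | grep -E 'pos|ft_force'
python3 -m pendant '[[1,0.004,0,0,0,0,0],[1,0.008,0,0,0,0,0],[1,0.012,0,0,0,0,0],[1,0.016,0,0,0,0,-0.003],[1,0.020,0,0,0,0,-0.005]]' | grep -E 'pos|ft_force'
python3 - <<'E'
from h import *
tcp();pipe("top");I=env.get_image("wrist");cv2.imwrite("pics/w3.png",I["image"])
E
```

```text
position: [0.5568, -0.0508, 0.0218]
ft_force: [0.4, 0.2, -0.5]
position: [0.5579, -0.0312, 0.022]
ft_force: [0.2, 0.1, -0.1]
position: [0.5589, -0.0112, 0.022]
ft_force: [-0.4, -0.1, -0.4]
t 9.875 tcp [ 0.5589 -0.0112  0.022 ] yang -2.39 F [-0.4 -0.1 -0.4]
top pipe 0.57 0.6677 0.0095 [0.012 0.028] ang 77.48
```

View pics/w3.png

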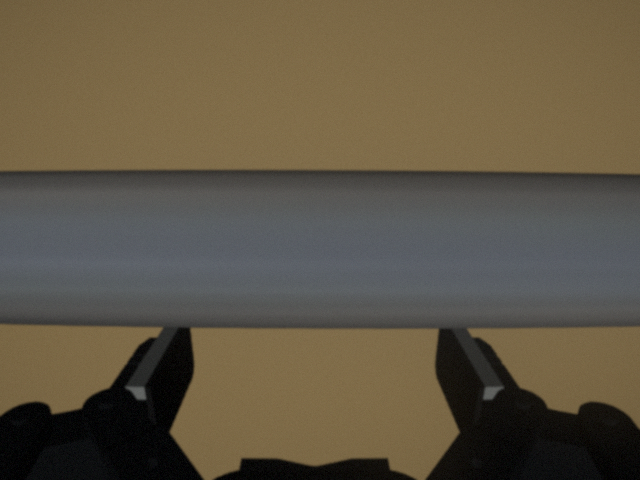

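Both fingertips touch the pipe's side (row ~327) and it stays square. I'll go on rolling.

```bash

python3 -m pendant '[[1,0.005,0,0,0,0,-0.001],[1,0.010,0,0,0,0,-0.003],[1,0.015,0,0,0,0,-0.004],[1,0.020,0,0,0,0,-0.006],[1,0.025,0,0,0,0,-0.007]]' | grep -E 'ft_force'
python3 -m pendant '[[1,0.005,0,0,0,0,-0.001],[1,0.010,0,0,0,0,-0.003],[1,0.015,0,0,0,0,-0.004],[1,0.020,0,0,0,0,-0.006],[1,0.025,0,0,0,0,-0.007]]' | grep -E 'ft_force'
python3 -m pendant '[[1,0.005,0,0,0,0,-0.001],[1,0.010,0,0,0,0,-0.003],[1,0.015,0,0,0,0,-0.004],[1,0.020,0,0,0,0,-0.006],[1,0.025,0,0,0,0,-0.007]]' | grep -E 'ft_force'
python3 -m pendant '[[1,0.005,0,0,0,0,-0.001],[1,0.010,0,0,0,0,-0.003],[1,0.015,0,0,0,0,-0.004],[1,0.020,0,0,0,0,-0.006],[1,0.025,0,0,0,0,-0.007]]' | grep -E 'pos|ft_force'
python3 - <<'E'
from h import *
tcp()
W=env.get_image("wrist")["image"];T=env.get_image("top")["image"]
cv2.imwrite("pics/c4.png",np.hstack([cv2.resize(W,(400,300)),cv2.resize(T[150:300,150:350],(400,300))]))
E
```

```text
ft_force: [-0.7, -0.9, 0.4]
ft_force: [-0.5, -0.3, -0.0]
ft_force: [0.0, -0.3, -0.1]
position: [0.562, 0.0888, 0.022]
ft_force: [-0.1, 0.3, 1.4]
t 12.525 tcp [0.562  0.0888 0.022 ] yang -0.8 F [-0.1  0.3  1.4]
```

View pics/c4.png

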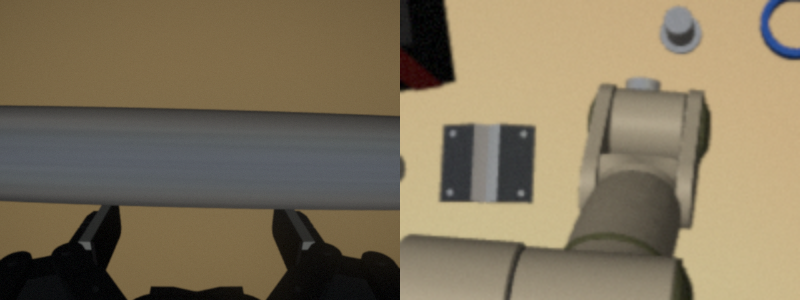

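The pipe rolls just ahead of the fingers, still about 1.5° short of the tool's turn (right finger trailing contact). I'll continue a bit slower so the fingers can turn it.

```bash

python3 -m pendant '[[1,0.004,0,0,0,0,-0.002],[1,0.008,0,0,0,0,-0.004],[1,0.012,0,0,0,0,-0.006],[1,0.016,0,0,0,0,-0.008],[1,0.020,0,0,0,0,-0.010]]' | grep -E 'ft_force'
python3 -m pendant '[[1,0.004,0,0,0,0,-0.002],[1,0.008,0,0,0,0,-0.004],[1,0.012,0,0,0,0,-0.006],[1,0.016,0,0,0,0,-0.008],[1,0.020,0,0,0,0,-0.010]]' | grep -E 'ft_force'
python3 -m pendant '[[1,0.004,0,0,0,0,-0.002],[1,0.008,0,0,0,0,-0.004],[1,0.012,0,0,0,0,-0.006],[1,0.016,0,0,0,0,-0.008],[1,0.020,0,0,0,0,-0.010]]' | grep -E 'ft_force'
python3 -m pendant '[[1,0.004,0,0,0,0,-0.002],[1,0.008,0,0,0,0,-0.004],[1,0.012,0,0,0,0,-0.006],[1,0.016,0,0,0,0,-0.008],[1,0.020,0,0,0,0,-0.010]]' | grep -E 'ft_force'
python3 -m pendant '[[1,0.004,0,0,0,0,0],[1,0.008,0,0,0,0,0],[1,0.012,0,0,0,0,0],[1,0.016,0,0,0,0,0],[1,0.020,0,0,0,0,0]]' | grep -E 'pos|ft_force'
python3 - <<'E'
from h import *
tcp()
W=env.get_image("wrist")["image"];T=env.get_image("top")["image"]
cv2.imwrite("pics/c5.png",np.hstack([cv2.resize(W,(400,300)),cv2.resize(T[150:300,130:330],(400,300))]))
E
```

```text
ft_force: [-0.2, -0.6, 0.6]
ft_force: [-0.3, -0.1, 0.6]
ft_force: [-0.5, 0.4, -0.1]
ft_force: [-0.1, -1.1, -0.5]
position: [0.5614, 0.1888, 0.022]
ft_force: [-0.1, 0.1, 0.1]
t 15.75 tcp [0.5614 0.1888 0.022 ] yang 1.49 F [-0.1  0.1  0.1]
```

View pics/c5.png

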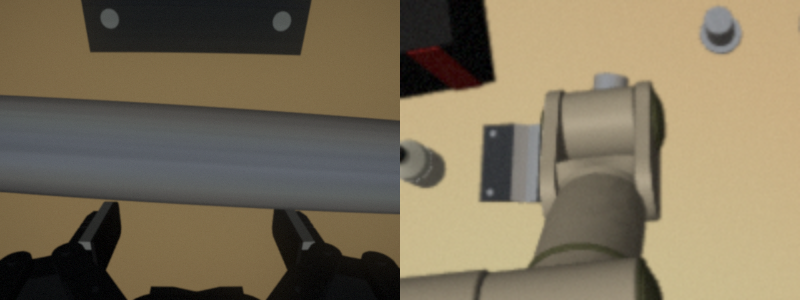

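The pipe is about to reach the block, still yawed about 3.5° to the groove with its right end lagging. The ramp will hold it against both fingers. I'll slow down now.

```bash

for k in 1; do python3 -m pendant '[[1,0.003,0,0,0,0,0],[1,0.006,0,0,0,0,0],[1,0.009,0,0,0,0,0],[1,0.012,0,0,0,0,0],[1,0.015,0,0,0,0,0]]' | grep -E 'ft_force'; done
python3 -m pendant '[[1,0.003,0,0,0,0,0],[1,0.006,0,0,0,0,0],[1,0.009,0,0,0,0,0],[1,0.012,0,0,0,0,0],[1,0.015,0,0,0,0,0]]' | grep -E 'ft_force'
python3 -m pendant '[[1,0.003,0,0,0,0,0],[1,0.006,0,0,0,0,0],[1,0.009,0,0,0,0,0],[1,0.012,0,0,0,0,0],[1,0.015,0,0,0,0,0]]' | grep -E 'ft_force'
python3 -m pendant '[[1,0.0025,0,0,0,0,0],[1,0.005,0,0,0,0,0],[1,0.0075,0,0,0,0,0],[1,0.010,0,0,0,0,0],[1,0.0125,0,0,0,0,0]]' | grep -E 'pos|ft_force'
python3 - <<'E'
from h import *
tcp()
W=env.get_image("wrist")["image"];T=env.get_image("top")["image"]
cv2.imwrite("pics/c6.png",np.hstack([cv2.resize(W,(400,300)),cv2.resize(T[150:300,130:330],(400,300))]))
E
```

```text
ft_force: [0.5, 0.7, -0.2]
ft_force: [-0.0, -0.4, -0.3]
ft_force: [1.0, -1.3, -0.0]
position: [0.5599, 0.2461, 0.022]
ft_force: [1.0, -5.5, 2.5]
t 18.35 tcp [0.5599 0.2461 0.022 ] yang 1.49 F [ 1.  -5.5  2.5]
```

View pics/c6.png

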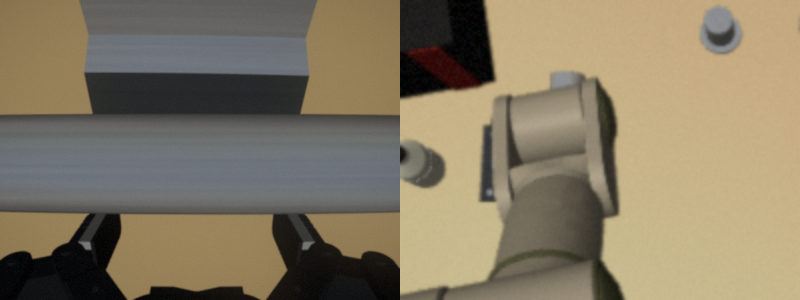

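The pipe is now square on the ramp against both fingers (5.5 N), with the groove ahead at rows 0–72. I'll push slowly to the lip.

```bash

python3 -m pendant '[[1,0.0025,0,-0.001,0,0,0],[1,0.005,0,-0.002,0,0,0],[1,0.0075,0,-0.002,0,0,0],[1,0.010,0,-0.002,0,0,0],[1,0.0125,0,-0.002,0,0,0]]' | grep -E 'ft_force'
python3 -m pendant '[[1,0.0025,0,0,0,0,0],[1,0.005,0,0,0,0,0],[1,0.0075,0,0,0,0,0],[1,0.010,0,0,0,0,0],[1,0.0125,0,0,0,0,0]]' | grep -E 'ft_force'
python3 -m pendant '[[1,0.002,0,0,0,0,0],[1,0.004,0,0,0,0,0],[1,0.006,0,0,0,0,0],[1,0.008,0,0,0,0,0],[1,0.010,0,0,0,0,0]]' | grep -E 'pos|ft_force'
python3 - <<'E'
from h import *
tcp()
W=env.get_image("wrist")["image"];cv2.imwrite("pics/c7.png",cv2.resize(W,(400,300)))
E
```

```text
ft_force: [0.4, -6.1, 1.4]
ft_force: [0.6, -4.8, 3.2]
position: [0.559, 0.2811, 0.024]
ft_force: [-0.8, -4.2, 1.7]
t 20.325 tcp [0.559  0.2811 0.024 ] yang 1.49 F [-0.8 -4.2  1.7]
```

View pics/c7.png

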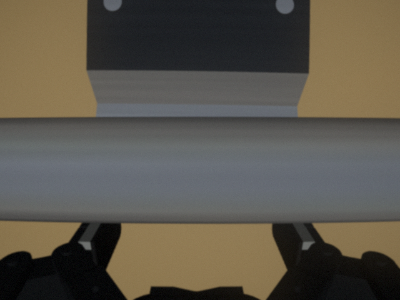

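The pipe is still square, with its front edge over the groove. I'll creep over the lip in 1.5 mm rows and watch for the force to drop.

```bash

python3 -m pendant '[[1,0.0015,0,0,0,0,0],[1,0.003,0,0,0,0,0],[1,0.0045,0,0,0,0,0],[1,0.006,0,0,0,0,0]]' | grep -E 'pos|ft_force'
python3 -m pendant '[[1,0.0015,0,0,0,0,0],[1,0.003,0,0,0,0,0],[1,0.0045,0,0,0,0,0]]' | grep -E 'pos|ft_force'
```

```text
position: [0.5587, 0.2874, 0.0239]
ft_force: [-0.4, -0.2, 0.4]
position: [0.5587, 0.2916, 0.024]
ft_force: [0.8, -0.5, -0.5]
```

```bash

python3 -m pendant '[[1,-0.01,0,0,0,0,0],[1,-0.03,0,0,0,0,0],[1,-0.05,0,-0.03,0,0,0],[1,-0.06,0,-0.08,0,0,0],[1,-0.06,0,-0.13,0,0,0]]' >/dev/null
python3 -m pendant '[[1,-0.06,0,-0.03,0,0,0],[1,-0.12,0,-0.06,0,0,0],[1,-0.18,0,-0.06,0,0,0],[1,-0.22,0,-0.06,0,0,0],[1,-0.22,0,-0.06,0,0,0]]' >/dev/null
python3 - <<'E'
from h import *
tcp()
T=env.get_image("top");S=env.get_image("scene")
cv2.imwrite("pics/c8.png",np.hstack([cv2.resize(T["image"][160:310,100:300],(400,300)),cv2.resize(S["image"][210:390,320:560],(400,300))]))
pipe("top");pipe("scene")
for c,im in (("top",T),("scene",S)):
  for r in env.tip_of(c,"pipe")[:3]: print(c,r["centre"],r["conf"],at(im,r["centre"],.031))
  for t in "stub tape bottle wrench".split():
    for r in env.tip_of(c,t)[:1]: print(t,at(im,r["centre"],0))
E
```

```text
t 22.5 tcp [0.5656 0.0075 0.2139] yang 1.18 F [-0.1 -0.5 -0.1]
top pipe 0.85 0.5699 0.343 [0.228 0.05 ] ang 0.92
scene pipe 0.85 0.5605 0.3399 [0.265 0.052] ang 1.11
top [355.3, 318.7] 0.77 [ 0.3231 -0.1149  0.031 ]
top [193.1, 226.2] 0.62 [0.5659 0.3353 0.031 ]
stub [0.7457 0.0833 0.    ]
tape [ 0.7689 -0.0817  0.    ]
bottle [0.5509 0.4807 0.    ]
wrench [ 0.4656 -0.5325  0.    ]
scene [314.5, 203.5] 0.79 [ 0.3461 -0.1116  0.031 ]
scene [424.3, 302.7] 0.72 [0.5616 0.3342 0.031 ]
tape [ 0.7733 -0.0835  0.    ]
wrench [0.2973 0.3275 0.    ]
```

View pics/c8.png

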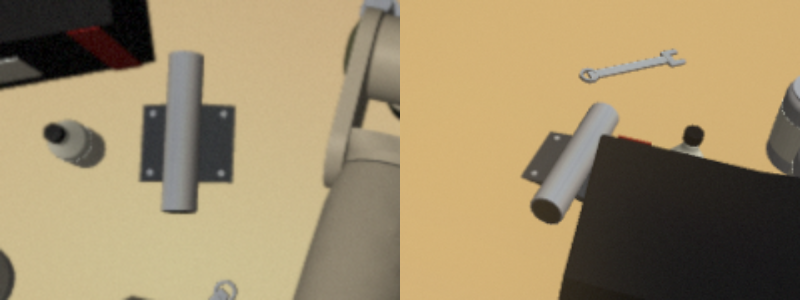

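The pipe lies in the wide groove at about (0.566, 0.34), aligned to it and sticking out at both ends. The bystanders are unmoved.

```bash
python3 -c "
from rig import env
print(env.close_job())"
```

```text
the job is handed in; nothing more can be done
None
```

The pipe was rolled up the ramp into the wide groove, where the last pictures show it lying aligned and sticking out at both ends with no bystander visibly moved; the job was handed in at about 23 s and returned no verdict.

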